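# Load the tube sample and run the carriage in under the inspection hood

## Robot

A 6-joint arm with a two-finger parallel gripper is mounted at the origin on a cart in front of the work surface, level with it; the furniture and walls round the work are solid. World frame = base frame: x ahead of the robot, y to its left, z up, the work surface at z = 0. Lengths are in m, angles in rad, forces in N, time in s.
With the tool pointing down it reaches from about 0.3 to 0.95 m from the base axis. Payload 3.1 kg.
Tool frame: the origin (TCP) lies on the mounting face of the last link; the fingertips stand 173 mm ahead of it and the grasp point (between the pads) lies 155 mm ahead of it (arm.tip_reach is the distance from the TCP to the fingertips, in m); z points along the fingers, y is the line along which they close (so a half turn about z gives the same grasp; the last joint's range is limited). The gripper opens to 85 mm and grips with 20 to 120 N. Pads are 22 mm wide; open, the fingers measure 114 mm over their backs; the gripper's body (76 mm by 85 mm) begins 54 mm behind the grasp point. The pads swing forward as they close: fully open they stand 13 mm farther back than shut.
Start: joints at [-1.342, 0.308, 1.634, -0, 1.2, -0.07], TCP at [0.184, -0.597, 0.405] pointing down, gripper open.
Joint ranges: [-3.06, 3.06], [-0.79, 1.96], [0.05, 2.63], [-1.19, 4.34], [0.05, 2.64], [-2.94, 2.94]. Speed limits (rad/s): [2.79, 2.79, 3.14, 3.14, 3.14, 3.14].

## Interface

Orientations are given as a unit quaternion [x, y, z, w].
In Python, from workcell import sensors, vision, arm, models gives the robot as it stands.
- The arm moves only by the tool jog_arm, never from a script. Its argument "increments" is one flat list of numbers, 6 for each row, row after row: the shift along the world's x, y, z as a fraction of full scale, then the turn, a rotation vector about the world's x, y, z as a fraction of full scale. A call has exactly 5 rows; each row shifts and turns the commanded pose from where the row before left it; what a row does not reach is not made up. Full scale, the value 1, is 30 mm for a shift and 5 degrees for a turn. A row lasts 1/12 s, in which the tool goes at most 41.7 mm and 7.16 degrees, less where a joint would pass 70% of its speed; a pose out of reach is approached as far as the arm can. A call with a number of a shift or a turn outside -1 to 1 is refused whole. A call with a gripper value outside its range is refused whole. "grip" is the opening, from -1 (shut) to 1 (fully open), set as the call begins (left out, the last holds). The fingers move at their own pace and stop on an object; the grip force is fixed at half the most. Time passes only in rows, so rows that do not move let the fingers close, or fill a call up. It gives the time, the measured TCP pose, the force, the opening and the grip force at its end, in the units of the state.
- sensors.sense(): the state, without advancing time (a new reading comes with each control period).
- vision.read_camera(name): name is "side" or "top"; returns the picture (480x640x3 uint8, red, green, blue); there is no depth.
- vision.camera_params(name): a dict with "mtx" (3x3 intrinsics, pixels), "camera_from_world" (4x4, takes a point from world to camera coordinates). Camera axes: x right, y down, z forward; pixel columns grow to the right and rows downward; lengths in m; the calibration is good to about 2 mm. A picture is of the moment at which its call begins. camera_params takes no time and is no camera call.
- arm.job_done(): hands the job in; it is judged then, once.
Trained networks look in the newest picture that a camera, given by its name, has taken for a name from the list of things; names that differ only in an ending like _2 or _b are one class to them, and where a whole thing is asked for, a point or a joint stands for the part that bears it (a point fixed in the world has none). Each returns a list of dicts, best first, with "p" (0 to 1); they miss things now and then, are a little off and sometimes report something else, mostly with a low value. They report only what shows in the picture. A call takes as long as a camera call. They do not tell look-alikes from the thing itself.
- models.masks_of(camera, query): "mask" (480x640 bool, what is visible of it) and "position" ([column, row] in pixels, amid what is visible of it).
The state is a dict: "time": time; "joint_positions": joint angles; "joint_velocities": joint speeds; "tau": joint torques, N m; "ee_pos": TCP position; "eef_rot": TCP orientation; "wrist_force": force on the tool from outside, world axes, zero at the start; "moment": the same for the moment, N m; "width": finger opening in m; "finger_force": force on a finger pad.
Only numpy, scipy, OpenCV 4.12 (cv2) and the standard library are available. Lean on these libraries where they do the work, as an engineer would, in place of code of your own. Each camera call takes 0.05 s, during which the arm holds its last target. There are 200 camera calls.

## Task

Pull the carriage of the inspection slide out from under the hood, all the way to its loading stop. Lay the loose steel tube into the two V-blocks on it so that it is cradled in both grooves and about centred lengthwise, let go of it, and then slide the carriage with the tube all the way in, against the stop under the hood. Leave the fitting, the folding key set and the terminal block where they lie.

Things in the scene. Friction and masses are not known exactly. Their poses are not given: they have to be found in the camera images.
- slide_base: Fixed aluminium base plate of the inspection slide, 190 x 330 x 12 mm; origin at bench level, y along the rails (roughly toward the robot), x across (roughly to the robot's left), z up. A grey hood overhangs its far (-y) end on two columns at x 86 to 102 mm, y -39 to -141 mm. A 420 mm tall test unit stands at the left from world y = 0.45 on: draw in toward the base before swinging past it.
- hood_edge (a point): Middle of the hood's lower edge on the tab's side, 202 mm above the bench; axes as slide_base. The hood covers x -122 to 104, y -160 to -20, z 199 to 236 mm of the base's frame (camera on top to 265 mm), open below but for the columns. With the carriage in, the tab is 22 mm behind this edge, so an upright tool cannot reach it: tilt it about 40 degrees, leaning out to the base's -x side.
- carriage (a joint): Position of the carriage on its rails in m: 0 = against the loading stop at the end near the robot (+y end of the base), in the open, clear of the hood; 0.19 = against the inner stop, centred under the hood; grows toward the base's -y. It starts part-way under the hood. Friction of about 3 N holds it where it is left.
- handle (a point): Grip centre of the black tab handle standing on the -x side of the carriage, 58 mm above the bench; the tab is 14 mm wide in y, 28 mm in x and reaches from 30 to 78 mm above the bench, with free space on both y sides. Pinch it across y. Axes as slide_base; moves with the carriage.
- nest (a point): Where the tube's centre lies when cradled, 69 mm above the bench, on the carriage (130 x 90 mm in x, y); axes as slide_base. Two V-blocks, 16 mm thick, at x +-45 mm from here; 90 degree grooves along x, tops 55 mm wide and 3 mm above the tube's axis. Between the blocks (60 mm free) the carriage plate is 31 mm below this point. The tab's near face is 86 mm away on the -x side.
- tube: Loose plain steel tube, 24 mm outer diameter, 130 mm long, about 0.12 kg, ends closed off black; lies on the green mat right of the slide. Origin on its underside at mid length as it lies at the start, own x along the tube. It can roll about its axis, so its centre is given separately.
- tube_center (a point): Centre of the tube, x axis along the tube.
- union_4: Brass tube fitting, 25 x 56 x 22 mm, lying beside the slide on the tab's side; leave it. Origin under its middle.
- hexkey_set: Red folding key set, 28 x 92 x 15 mm, lying beside the slide on the tab's side; leave it. Origin under its middle.
- terminal_block: Green terminal block, 11 x 52 x 18 mm, lying about 90 mm beside the tube; leave it. Origin under its middle.
There are look-alikes about, which are no part of the job. Leave any purple look-alike of the tube alone.

How it is judged:
By the outcome, as a careful person would: the job done as asked, in the order asked, and still so for the second after the job is handed in, with the robot touching nothing.
It also fails if it takes over 69 s, if anything falls off the work surface, if the arm or the gripper's body presses on something with over 40 N, if the wrist force passes 120 N, or if a joint passes its speed limit or range.

## Working session

There is one attempt and no reset: what is moved stays moved. The work goes in short steps, Python scripts to look and compute and a tool call to move; the robot and the scene stay as the last step left them, time stands still between calls to the robot, and variables do not carry over. Pictures are saved under pics/ and viewed, at most 10 in all, crops included, and the job is handed in when it is done.

Besides the shell and the picture viewer there is one more tool, called after "Emit:" in YAML: its name, and indented under it one key for each argument. jog_arm: Moves the arm, as the interface text tells. Its arguments: {"type":"object","properties":{"increments":{"type":"array","items":{"type":"number"}},"grip":{"type":"number"}},"required":["increments"]}

```bash
ls; mkdir -p pics; cat > h.py <<'E'
import numpy as np, cv2
from workcell import sensors, vision, arm, models
def cam(n):
    p=vision.camera_params(n); return np.array(p["mtx"]),np.array(p["camera_from_world"])
def proj(n,P):
    K,T=cam(n); P=np.atleast_2d(P); c=P@T[:3,:3].T+T[:3,3]; u=c@K.T; return u[:,:2]/u[:,2:]
def onz(n,uv,z):
    K,T=cam(n); R=T[:3,:3]; o=-R.T@T[:3,3]; d=R.T@np.linalg.solve(K,[uv[0],uv[1],1]); return o+d*(z-o[2])/d[2]
def save(n,f):
    im=vision.read_camera(n); cv2.imwrite("pics/"+f,im[:,:,::-1]); return im
E
python3 - <<'E'
from h import *
np.set_printoptions(precision=3,suppress=True)
a=save("top","top0.png"); b=save("side","side0.png")
cv2.imwrite("pics/both0.png",cv2.resize(np.vstack([a,b])[:,:,::-1],(450,675))[:600] if 0 else cv2.resize(np.hstack([a,b])[:,:,::-1],(800,300)))
for n in("top","side"):
    K,T=cam(n); print(n,K[0,0],-T[:3,:3].T@T[:3,3],T[2,:3])
    for q in("tube","handle","carriage","slide_base","terminal_block","union_4","hexkey_set"):
        for m in models.masks_of(n,q)[:3]:
            ys,xs=np.nonzero(m["mask"]); 
            print(n,q,round(m["p"],2),np.round(m["position"]),len(xs),xs.min(),xs.max(),ys.min(),ys.max(),onz(n,m["position"],0.012))
s=sensors.sense(); print(s["time"],s["ee_pos"],s["eef_rot"],s["width"])
E
```

```text
pics
top 494.50613760289826 [ 0.44  -0.169  1.243] [ 0.082 -0.007 -0.997]
top tube 0.62 [375. 270.] 483 356 392 247 291 [ 0.489 -0.312  0.012]
top tube 0.62 [352. 334.] 484 329 378 319 347 [ 0.331 -0.251  0.012]
top tube 0.19 [306. 252.] 174 300 308 241 263 [ 0.538 -0.143  0.012]
top handle 0.82 [235. 232.] 1550 205 278 216 249 [0.592 0.035 0.012]
top carriage 0.89 [235. 231.] 1486 205 277 217 248 [0.593 0.036 0.012]
top carriage 0.64 [376. 267.] 494 357 392 247 291 [ 0.496 -0.314  0.012]
top slide_base 0.63 [228. 218.] 14315 159 277 150 313 [0.627 0.052 0.012]
top terminal_block 0.52 [402. 285.] 97 398 410 279 297 [ 0.45  -0.377  0.012]
top union_4 0.6 [308. 251.] 137 300 308 241 262 [ 0.539 -0.147  0.012]
top hexkey_set 0.93 [296. 197.] 387 281 316 191 202 [ 0.677 -0.119  0.012]
side 525.4694494758038 [ 0.315 -0.919  0.705] [ 0.228  0.776 -0.588]
side tube 0.95 [312. 341.] 1026 276 349 328 359 [ 0.499 -0.302  0.012]
side tube 0.64 [218. 343.] 814 194 244 318 368 [ 0.339 -0.255  0.012]
side handle 0.7 [309. 217.] 1810 285 340 190 244 [0.61  0.077 0.012]
side carriage 0.75 [312. 219.] 1767 284 340 190 244 [0.612 0.067 0.012]
side slide_base 0.64 [315. 212.] 12318 217 390 110 270 [0.63  0.095 0.012]
side terminal_block 0.63 [307. 279.] 214 295 322 273 285 [ 0.54  -0.137  0.012]
side terminal_block 0.52 [297. 384.] 307 284 309 371 396 [ 0.447 -0.385  0.012]
side union_4 0.47 [307. 279.] 213 295 322 273 285 [ 0.539 -0.139  0.012]
side hexkey_set 0.88 [371. 265.] 437 358 383 247 278 [ 0.678 -0.137  0.012]
0.8 [ 0.184 -0.597  0.405] [0.989 0.149 0.    0.   ] 0.08538895088199697
```

View pics/top0.png

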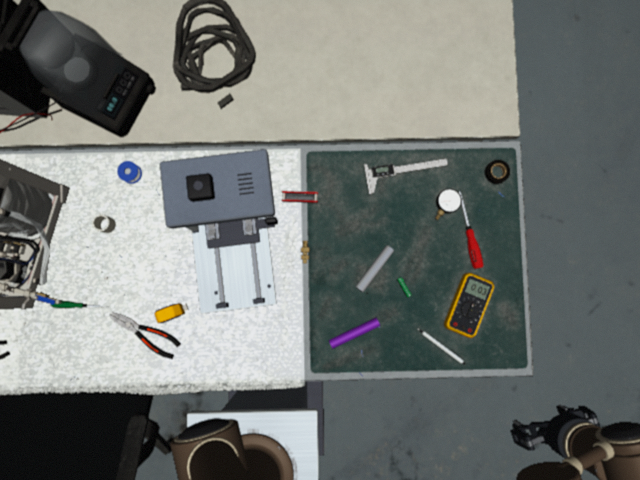

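View pics/side0.png

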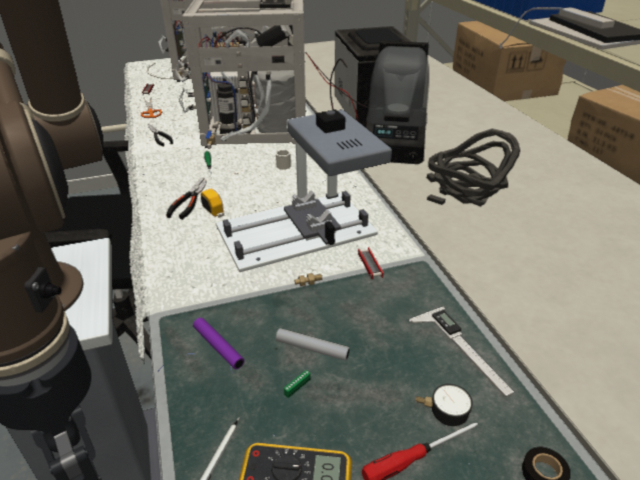

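Top: the grey tube is at (375,269) and the purple one at (354,333). The slide spans (160–277, 150–313) with its tab near (270,221). Side: grey tube at (312,342), purple at (218,343), tab at (328,232). The grey tube is plain steel, so it is the one to move, and the purple one is the look-alike. I'll confirm this in enlarged crops.

```bash
python3 - <<'E'
import cv2
a=cv2.imread("pics/top0.png")[140:338,150:414]; cv2.imwrite("pics/c1.png",cv2.resize(a,(792,594),interpolation=cv2.INTER_CUBIC))
a=cv2.imread("pics/side0.png")[180:360,200:400]; cv2.imwrite("pics/c2.png",cv2.resize(a,(660,594),interpolation=cv2.INTER_CUBIC))
E
```

```text
(no output)
```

View pics/c1.png

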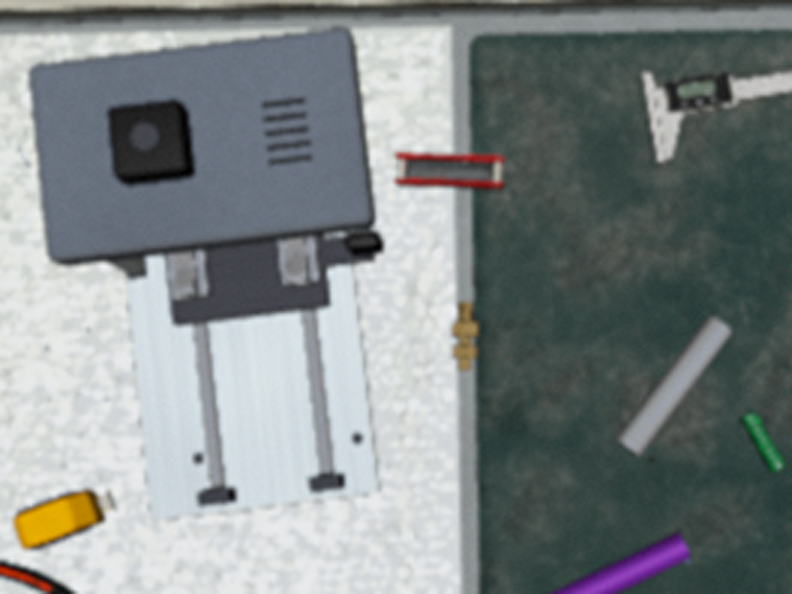

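View pics/c2.png

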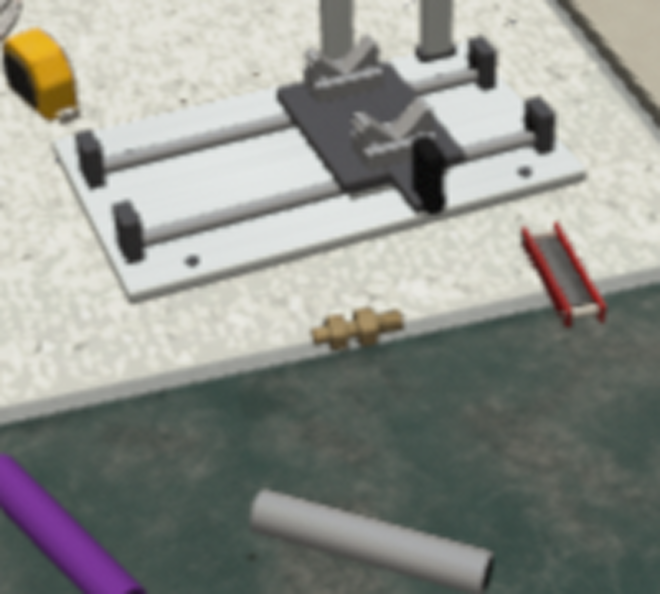

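Grey tube confirmed: steel, ends at top (389,249) and (360,288). The carriage is part-way under the hood, with the tab top at top (271,221) and side (330,225). Next I'll fit the poses.

```bash
cat > fit.py <<'E'
from h import *
from scipy.optimize import least_squares
np.set_printoptions(precision=4,suppress=True)
t=lambda x,y:(150+x/3,140+y/3); s=lambda x,y:(200+x/3.3,180+y/3.3)
obs=[("top",t(155,517),(.095,.165,.012)),("top",t(379,491),(-.095,.165,.012)),
("side",s(135,297),(-.095,.165,.012)),("side",s(583,178),(-.095,-.165,.012)),("side",s(57,145),(.095,.165,.012)),
("top",t(33,67),(.104,-.16,.236)),("top",t(350,28),(-.122,-.16,.236)),("top",t(373,223),(-.122,-.02,.236)),("top",t(55,262),(.104,-.02,.236))]
def W(p,P): c,s_=np.cos(p[2]),np.sin(p[2]); return np.array([p[0]+c*P[0]-s_*P[1],p[1]+s_*P[0]+c*P[1],P[2]])
f=lambda p:np.concatenate([proj(n,W(p,P))[0]-uv for n,uv,P in obs])
r=least_squares(f,[.63,.05,1.57],loss="soft_l1"); p=r.x; print("base",p); print(f(p).reshape(-1,2).round(1).tolist())
def B(w): 
    c,s_=np.cos(p[2]),np.sin(p[2]); d=np.array(w[:2])-p[:2]; return np.array([c*d[0]+s_*d[1],-s_*d[0]+c*d[1]])
tri=lambda a,b:least_squares(lambda P:np.concatenate([proj("top",P)[0]-a,proj("side",P)[0]-b]),[.5,0,.05]).x
tab=tri(t(364,243),s(428,146)); print("tab",tab,B(tab))
# carriage plate near edge corners z=.038, rails
for q in ((174,322),(328,304)): w=onz("top",t(*q),.038); print("carr near corner",w,B(w))
for q in ((345,192),(280,92)): w=onz("side",s(*q),.038); print("carr near side",w,B(w))
# V near edges  tops z=.072
for q in ((190,297),(297,285)): w=onz("top",t(*q),.05); print("Vnear",w,B(w))
e1=onz("top",t(716,328),.014);e2=onz("top",t(633,441),.014);print("tube",e1,e2,(e1+e2)/2,np.linalg.norm(e1-e2),np.degrees(np.arctan2(*(e1-e2)[1::-1])))
e1=onz("side",s(262,508),.014);e2=onz("side",s(484,572),.014);print("tube",e1,e2,(e1+e2)/2,np.linalg.norm(e1-e2))
for y in(.1,-.09): print("nest?",W(p,(0,y,.069)))
for n in ("top","side"):
    for m in models.masks_of(n,"tube")[:3]:
        if np.hypot(*(np.array(m["position"])-((375,269) if n=="top" else (312,342))))<15:
            ys,xs=np.nonzero(m["mask"]); print(n,cv2.minAreaRect(np.c_[xs,ys].astype(np.float32)),onz(n,(xs.mean(),ys.mean()),.014))
E
python3 fit.py
```

```text
base [0.5664 0.0377 1.6591]
[[0.4, -0.1], [2.4, 0.1], [-2.6, 1.6], [3.1, 0.7], [-1.3, -0.1], [-2.6, -2.1], [0.4, -0.6], [-0.4, 0.8], [-4.3, -0.3]]
tab [ 0.61   -0.0631  0.0816] [-0.1042 -0.0346]
carr near corner [0.5518 0.097  0.038 ] [0.0604 0.0093]
carr near corner [ 0.5639 -0.0284  0.038 ] [-0.0656  0.0083]
carr near side [ 0.5645 -0.0365  0.038 ] [-0.0737  0.0084]
carr near side [0.5552 0.0938 0.038 ] [0.0569 0.0062]
Vnear [0.5706 0.0814 0.05  ] [ 0.0432 -0.0081]
Vnear [ 0.5786 -0.0049  0.05  ] [-0.0435 -0.0085]
tube [ 0.5397 -0.3478  0.014 ] [ 0.4474 -0.2762  0.014 ] [ 0.4935 -0.312   0.014 ] 0.11681368215383749 -37.845000605814285
tube [ 0.4473 -0.2696  0.014 ] [ 0.546 -0.349  0.014] [ 0.4966 -0.3093  0.014 ] 0.12661119314807415
nest? [0.4667 0.0289 0.069 ]
nest? [0.656  0.0456 0.069 ]
top ((374.01177978515625, 268.76678466796875), (9.585363388061523, 51.994117736816406), 36.573028564453125) [ 0.4911 -0.3091  0.014 ]
side ((312.80084228515625, 343.24688720703125), (74.9798355102539, 15.137681007385254), 14.931418418884277) [ 0.4978 -0.3103  0.014 ]
```

Base fit: yaw is about 95°, carriage q is about 0.137, and the tab is at about (0.610, -0.063). Next, a helper that works out the moves.

```bash
cat > go.py <<'E'
import sys
from h import *
from scipy.spatial.transform import Rotation as R
np.set_printoptions(precision=3,suppress=True)
yaw=1.6591
bx=np.array([np.cos(yaw),np.sin(yaw),0]); by=np.array([-np.sin(yaw),np.cos(yaw),0]); bz=np.array([0,0,1.])
def rot(z,y): x=np.cross(y,z); return R.from_matrix(np.c_[x,y,z])
a=np.radians(40); ZT=np.sin(a)*bx-np.cos(a)*bz; RT=rot(ZT,-by)
def down(deg): d=np.radians(deg); return rot(np.array([0,0,-1.]),np.array([np.cos(d),np.sin(d),0]))
def plan(gp,Rt,n,back=0):
    s=sensors.sense(); z=Rt.as_matrix()[:,2]; tcp=np.array(gp)-(.155+back)*z
    d=tcp-s["ee_pos"]; rv=(Rt*R.from_quat(s["eef_rot"]).inv()).as_rotvec(degrees=True)
    print("t",s["time"],"F",s["wrist_force"],"w",s["width"],"pos",s["ee_pos"],"q",np.array(s["joint_positions"]))
    print("total mm",d*1e3,"deg",rv,"rows min",np.abs(d).max()/.03,np.abs(rv).max()/5); print("per row of",n,":",np.r_[d/.03,rv/5]/n)
E
python3 - <<'E'
from go import *
print(dir(arm)); plan((.610,-.063,.058),RT,20,.12)
E
```

```text
['Unreachable', '__class__', '__delattr__', '__dict__', '__dir__', '__doc__', '__eq__', '__format__', '__ge__', '__getattribute__', '__getstate__', '__gt__', '__hash__', '__init__', '__init_subclass__', '__le__', '__lt__', '__module__', '__ne__', '__new__', '__reduce__', '__reduce_ex__', '__repr__', '__setattr__', '__sizeof__', '__str__', '__subclasshook__', '__weakref__', 'job_done', 'tip_reach']
t 0.9 F [-0.561 -0.106  0.472] w 0.08536930032927559 pos [ 0.184 -0.597  0.405] q [-1.342  0.308  1.634 -0.     1.2   -0.07 ]
total mm [ 441.633  358.246 -136.057] deg [ 35.807 -24.066  74.546] rows min 14.721085512136531 14.909106369025286
per row of 20 : [ 0.736  0.597 -0.227  0.358 -0.241  0.745]
```

Emit:
jog_arm:
  increments: [0.74, 0.6, -0.23, 0.36, -0.24, 0.75, 0.74, 0.6, -0.23, 0.36, -0.24, 0.75, 0.74, 0.6, -0.23, 0.36, -0.24, 0.75, 0.74, 0.6, -0.23, 0.36, -0.24, 0.75, 0.74, 0.6, -0.23, 0.36, -0.24, 0.75]
  grip: 1

```text
time: 1.32
ee_pos: [0.2958, -0.5065, 0.3701]
eef_rot: [0.947, 0.308, 0.064, -0.07]
wrist_force: [0.3, -0.5, -0.3]
width: 0.0854
finger_force: 0.0
```

Emit:
jog_arm:
  increments: [0.74, 0.6, -0.23, 0.36, -0.24, 0.75, 0.74, 0.6, -0.23, 0.36, -0.24, 0.75, 0.74, 0.6, -0.23, 0.36, -0.24, 0.75, 0.74, 0.6, -0.23, 0.36, -0.24, 0.75, 0.74, 0.6, -0.23, 0.36, -0.24, 0.75]

```text
time: 1.73
ee_pos: [0.4069, -0.4165, 0.3356]
eef_rot: [0.871, 0.456, 0.124, -0.137]
wrist_force: [1.0, -0.3, -0.1]
width: 0.0856
finger_force: 0.0
```

Emit:
jog_arm:
  increments: [0.74, 0.6, -0.23, 0.36, -0.24, 0.75, 0.74, 0.6, -0.23, 0.36, -0.24, 0.75, 0.74, 0.6, -0.23, 0.36, -0.24, 0.75, 0.74, 0.6, -0.23, 0.36, -0.24, 0.75, 0.74, 0.6, -0.23, 0.36, -0.24, 0.75]

```text
time: 2.15
ee_pos: [0.518, -0.3265, 0.301]
eef_rot: [0.764, 0.587, 0.181, -0.199]
wrist_force: [1.3, -1.2, 0.2]
width: 0.085
finger_force: 0.0
```

Emit:
jog_arm:
  increments: [0.74, 0.6, -0.23, 0.36, -0.24, 0.75, 0.74, 0.6, -0.23, 0.36, -0.24, 0.75, 0.74, 0.6, -0.23, 0.36, -0.24, 0.75, 0.74, 0.6, -0.23, 0.36, -0.24, 0.75, 0.74, 0.6, -0.23, 0.36, -0.24, 0.75]

```text
time: 2.57
ee_pos: [0.629, -0.2365, 0.2663]
eef_rot: [0.63, 0.697, 0.231, -0.254]
wrist_force: [0.1, -0.1, -1.1]
width: 0.0856
finger_force: 0.0
```

```bash
python3 - <<'E'
from go import *
plan((.610,-.063,.058),RT,5,.12); plan((.610,-.063,.058),RT,5,.0)
a=save("top","t1.png"); b=save("side","s1.png")
g=(.610,-.063,.058); print(proj("top",g),proj("side",g))
cv2.imwrite("pics/c3.png",cv2.resize(np.hstack([a[130:330,190:350],b[150:350,240:400]])[:,:,::-1],(800,500),interpolation=cv2.INTER_CUBIC))
E
```

```text
t 2.5667 F [ 0.062 -0.051 -1.101] w 0.08559128271709235 pos [ 0.629 -0.236  0.266] q [-0.536  0.661  1.489  0.549  1.472 -0.829]
total mm [-3.425 -2.605  2.344] deg [-0.137  0.082 -0.663] rows min 0.11418056913861108 0.1326983159206489
per row of 5 : [-0.023 -0.017  0.016 -0.005  0.003 -0.027]
t 2.5667 F [ 0.062 -0.051 -1.101] w 0.08559128271709235 pos [ 0.629 -0.236  0.266] q [-0.536  0.661  1.489  0.549  1.472 -0.829]
total mm [-10.228  74.229 -89.582] deg [-0.137  0.082 -0.663] rows min 2.986059310123345 0.1326983159206489
per row of 5 : [-0.068  0.495 -0.597 -0.005  0.003 -0.027]
[[272.487 221.217]] [[328.546 233.574]]
```

View pics/c3.png

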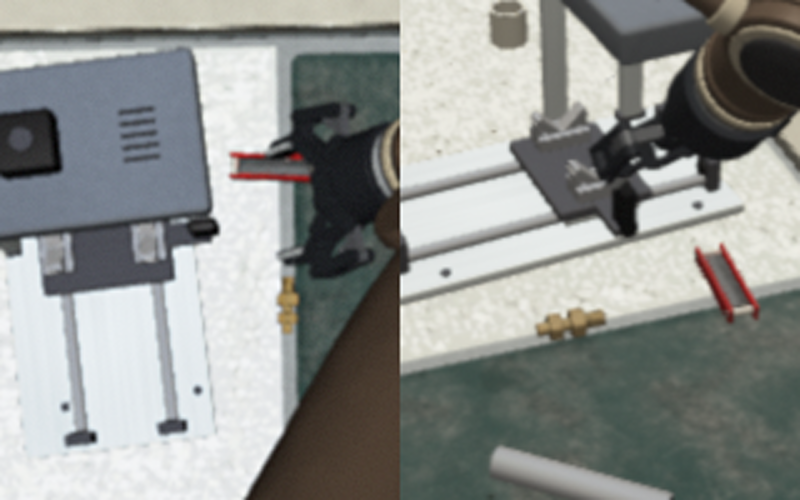

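The tool is tilted, with its open fingers straddling the tab's line: fingertips at crop (275,150)/(290,258), tab at (205,228). Approaching and gripping.

Emit:
jog_arm:
  increments: [-0.07, 0.5, -0.6, 0, 0, -0.03, -0.07, 0.5, -0.6, 0, 0, -0.03, -0.07, 0.5, -0.6, 0, 0, -0.03, -0.07, 0.5, -0.6, 0, 0, -0.03, -0.07, 0.5, -0.6, 0, 0, -0.03]

```text
time: 3.08
ee_pos: [0.6171, -0.1624, 0.1762]
eef_rot: [0.636, 0.691, 0.232, -0.251]
wrist_force: [-1.7, 0.6, -0.9]
width: 0.0853
finger_force: 0.0
```

Emit:
jog_arm:
  increments: [0, 0, 0, 0, 0, 0, 0, 0, 0, 0, 0, 0, 0, 0, 0, 0, 0, 0, 0, 0, 0, 0, 0, 0, 0, 0, 0, 0, 0, 0]
  grip: -1

```text
time: 3.5
ee_pos: [0.6184, -0.1638, 0.1784]
eef_rot: [0.636, 0.692, 0.233, -0.25]
wrist_force: [0.8, 0.4, 1.0]
width: 0.0257
finger_force: 0.0
```

Emit:
jog_arm:
  increments: [0, 0, 0, 0, 0, 0, 0, 0, 0, 0, 0, 0, 0, 0, 0, 0, 0, 0, 0, 0, 0, 0, 0, 0, 0, 0, 0, 0, 0, 0]

```text
time: 3.92
ee_pos: [0.6188, -0.1637, 0.1786]
eef_rot: [0.636, 0.692, 0.233, -0.25]
wrist_force: [3.7, -5.7, 3.9]
width: 0.0131
finger_force: 59.7
```

Emit:
jog_arm:
  increments: [-0.7, -0.062, 0, 0, 0, 0, -0.8, -0.07, 0, 0, 0, 0, -0.9, -0.08, 0, 0, 0, 0, -0.9, -0.08, 0, 0, 0, 0, -0.6, -0.053, 0, 0, 0, 0]

```text
time: 4.33
ee_pos: [0.5012, -0.1755, 0.179]
eef_rot: [0.636, 0.693, 0.232, -0.248]
wrist_force: [5.9, -10.0, 5.2]
width: 0.0133
finger_force: 62.8
```

Emit:
jog_arm:
  increments: [-0.1, -0.009, 0, 0, 0, 0, -0.1, -0.009, 0, 0, 0, 0, -0.1, -0.009, 0, 0, 0, 0, -0.1, -0.009, 0, 0, 0, 0, 0, 0, 0, 0, 0, 0]

```text
time: 4.75
ee_pos: [0.4902, -0.1767, 0.1789]
eef_rot: [0.636, 0.693, 0.232, -0.248]
wrist_force: [2.8, -11.6, 6.6]
width: 0.0131
finger_force: 62.9
```

Emit:
jog_arm:
  increments: [-0.1, -0.02, 0, 0, 0, 0, -0.1, -0.02, 0, 0, 0, 0, -0.1, -0.02, 0, 0, 0, 0, 0, 0, 0, 0, 0, 0, 0, 0, 0, 0, 0, 0]

```text
time: 5.17
ee_pos: [0.4857, -0.1771, 0.179]
eef_rot: [0.639, 0.691, 0.236, -0.244]
wrist_force: [21.1, 2.7, -4.6]
width: 0.0135
finger_force: 68.9
```

It's against the stop: 133 mm of travel and a 21 N reaction. Releasing and backing off.

Emit:
jog_arm:
  increments: [0.03, 0, 0, 0, 0, 0, 0, 0, 0, 0, 0, 0, 0, 0, 0, 0, 0, 0, 0, 0, 0, 0, 0, 0, 0, 0, 0, 0, 0, 0]
  grip: 1

```text
time: 5.58
ee_pos: [0.4796, -0.1753, 0.1763]
eef_rot: [0.636, 0.691, 0.232, -0.253]
wrist_force: [0.4, -0.4, -0.4]
width: 0.0725
finger_force: 0.0
```

Emit:
jog_arm:
  increments: [0.04, -0.45, 0.54, 0, 0, 0, 0.05, -0.6, 0.72, 0, 0, 0, 0.05, -0.6, 0.72, 0, 0, 0, 0.05, -0.6, 0.72, 0, 0, 0, 0.05, -0.6, 0.72, 0, 0, 0]

```text
time: 6.0
ee_pos: [0.4869, -0.2616, 0.2799]
eef_rot: [0.636, 0.691, 0.232, -0.253]
wrist_force: [0.9, -0.3, 0.1]
width: 0.086
finger_force: 0.0
```

```bash
python3 - <<'E'
from go import *
a=save("top","t2.png"); b=save("side","s2.png")
for ang in(52,):
  plan((.4955,-.3105,.10),down(ang),15)
for n in ("top","side"):
  for q in("tube","carriage","union_4","hexkey_set","terminal_block"):
    for m in models.masks_of(n,q)[:2]:
        ys,xs=np.nonzero(m["mask"]); print(n,q,round(m["p"],2),np.round(m["position"]),len(xs),xs.min(),xs.max(),ys.min(),ys.max())
E
```

```text
t 6.1 F [ 0.87   0.909 -0.209] w 0.08537078928223354 pos [ 0.489 -0.264  0.283] q [-0.694  0.463  1.768  0.482  1.449 -0.971]
total mm [  6.594 -46.226 -28.036] deg [-36.135 -19.049  45.279] rows min 1.5408763890123671 9.055865446822299
per row of 15 : [ 0.015 -0.103 -0.062 -0.482 -0.254  0.604]
top carriage 0.63 [241. 280.] 2154 210 283 261 302
top union_4 0.67 [304. 255.] 129 301 308 242 263
top hexkey_set 0.6 [300. 199.] 396 282 317 191 203
top terminal_block 0.42 [404. 288.] 94 400 410 282 297
side tube 0.93 [311. 343.] 977 276 348 328 359
side tube 0.64 [218. 343.] 913 194 244 317 368
side carriage 0.63 [255. 242.] 1140 230 284 203 260
side union_4 0.81 [306. 279.] 244 294 322 273 285
side union_4 0.73 [256. 241.] 1311 229 285 203 260
side hexkey_set 0.63 [370. 264.] 388 358 382 249 276
side hexkey_set 0.21 [310. 343.] 1015 276 349 328 359
side terminal_block 0.79 [298. 382.] 298 285 310 371 396
side terminal_block 0.33 [370. 265.] 436 358 383 248 278
```

Emit:
jog_arm:
  increments: [0.02, -0.15, -0.09, -0.72, -0.38, 0.91, 0.02, -0.15, -0.09, -0.72, -0.38, 0.91, 0.02, -0.15, -0.09, -0.72, -0.38, 0.91, 0.02, -0.15, -0.09, -0.72, -0.38, 0.91, 0.02, -0.15, -0.09, -0.72, -0.38, 0.91]

```text
time: 7.02
ee_pos: [0.4907, -0.2835, 0.2654]
eef_rot: [0.496, 0.85, 0.118, -0.133]
wrist_force: [0.3, -0.6, 0.5]
width: 0.0855
finger_force: 0.0
```

Emit:
jog_arm:
  increments: [0.02, -0.15, -0.09, -0.72, -0.38, 0.91, 0.02, -0.15, -0.09, -0.72, -0.38, 0.91, 0.02, -0.15, -0.09, -0.72, -0.38, 0.91, 0.02, -0.15, -0.09, -0.72, -0.38, 0.91, 0.02, -0.15, -0.09, -0.72, -0.38, 0.91]

```text
time: 7.43
ee_pos: [0.4937, -0.3059, 0.252]
eef_rot: [0.323, 0.946, -0.003, -0.004]
wrist_force: [0.3, -0.2, -1.1]
width: 0.0854
finger_force: 0.0
```

```bash
python3 - <<'E'
from go import *
plan((.4955,-.3105,.022),down(52),5)
b=save("side","s3.png"); a=save("top","t3.png")
cv2.imwrite("pics/c4.png",cv2.resize(np.hstack([a[190:350,200:420],b[230:390,190:410]])[:,:,::-1],(800,291),interpolation=cv2.INTER_CUBIC))
E
```

```text
t 7.4333 F [ 0.291 -0.214 -1.111] w 0.08535082397121309 pos [ 0.494 -0.306  0.252] q [-0.628  0.414  1.837 -0.011  0.897 -1.534]
total mm [  1.805  -4.6   -75.005] deg [ 0.186 -0.588 -0.347] rows min 2.5001812330740893 0.11769545845817286
per row of 5 : [ 0.012 -0.031 -0.5    0.007 -0.024 -0.014]
```

View pics/c4.png

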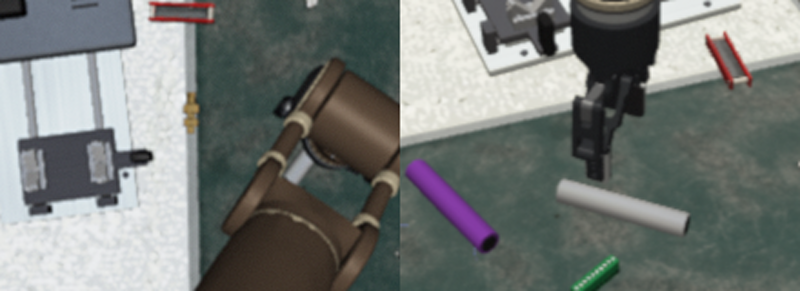

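The side crop shows the gripper above the grey tube (purple is at left). The top crop shows the carriage against its near stops. Descending and gripping.

Emit:
jog_arm:
  increments: [0.012, -0.03, -0.48, 0, -0.02, -0.014, 0.012, -0.03, -0.48, 0, -0.02, -0.014, 0.012, -0.03, -0.48, 0, -0.02, -0.014, 0.012, -0.03, -0.48, 0, -0.02, -0.014, 0.012, -0.03, -0.48, 0, -0.02, -0.014]

```text
time: 7.95
ee_pos: [0.4954, -0.3103, 0.1796]
eef_rot: [0.329, 0.944, 0.0, -0.002]
wrist_force: [0.9, -0.4, 0.1]
width: 0.0852
finger_force: 0.0
```

Emit:
jog_arm:
  increments: [0, 0, 0, 0, 0, 0, 0, 0, 0, 0, 0, 0, 0, 0, 0, 0, 0, 0, 0, 0, 0, 0, 0, 0, 0, 0, 0, 0, 0, 0]
  grip: -1

```text
time: 8.37
ee_pos: [0.4959, -0.3108, 0.1814]
eef_rot: [0.328, 0.945, -0.001, -0.0]
wrist_force: [-0.4, -0.2, -0.3]
width: 0.0253
finger_force: 0.0
```

Emit:
jog_arm:
  increments: [0, 0, 0, 0, 0, 0, 0, 0, 0, 0, 0, 0, 0, 0, 0, 0, 0, 0, 0, 0, 0, 0, 0, 0, 0, 0, 0, 0, 0, 0]

```text
time: 8.78
ee_pos: [0.496, -0.3109, 0.1817]
eef_rot: [0.328, 0.945, -0.001, -0.0]
wrist_force: [-0.5, 1.1, 6.9]
width: 0.0219
finger_force: 59.2
```

```bash
python3 - <<'E'
import cv2
a=cv2.imread("pics/t2.png")[250:325,190:290]; cv2.imwrite("pics/c5.png",cv2.resize(a,(400,300),interpolation=cv2.INTER_CUBIC))
b=cv2.imread("pics/s2.png")[195:270,215:315]; cv2.imwrite("pics/c5.png",cv2.resize(cv2.hconcat([a,b]),(800,300),interpolation=cv2.INTER_CUBIC))
E
```

```text
(no output)
```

View pics/c5.png

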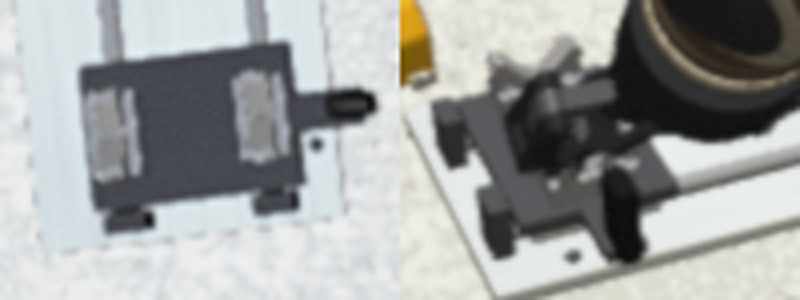

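The tube is gripped at 22 mm width. The crop shows the carriage's near edge against both stop blocks, with V-blocks at about (113,135) and (260,115) and the tab at (350,104). Lifting.

Emit:
jog_arm:
  increments: [0, 0, 0.2, 0, 0, 0, 0, 0, 0.4, 0, 0, 0, 0, 0, 0.8, 0, 0, 0, 0, 0, 0.9, 0, 0, 0, 0, 0, 0.9, 0, 0, 0]

```text
time: 9.2
ee_pos: [0.4948, -0.3102, 0.2771]
eef_rot: [0.328, 0.945, -0.0, -0.002]
wrist_force: [1.1, -0.2, -1.8]
width: 0.0212
finger_force: 59.0
```

```bash
sed -n '/^from/,/^tri/p' fit.py > f2.py; cat >> f2.py <<'E'
c=lambda x,y:(190+x/4,250+y/4)
d=lambda x,y:(215+(x-400)/4,195+y/4)
tab=tri(c(352,103),d(620,178)); print("tab",tab,B(tab))
for q in ((82,68),(290,43),(303,185),(97,211)): w=onz("top",c(*q),.038); print("plate",w,B(w))
for q in ((113,135),(260,115)): w=onz("top",c(*q),.062); print("V",w,B(w))
from go import *
plan((.4955,-.3105,.022),down(52),5)
b=save("side","s4.png"); ms=models.masks_of("side","tube")
for m in ms[:3]:
  ys,xs=np.nonzero(m["mask"]); print(m["p"],m["position"],xs.min(),xs.max(),ys.min(),ys.max())
  r=cv2.minAreaRect(np.c_[xs,ys].astype(np.float32)); print(r)
E
python3 f2.py
```

```text
base [0.5664 0.0377 1.6591]
[[0.4, -0.1], [2.4, 0.1], [-2.6, 1.6], [3.1, 0.7], [-1.3, -0.1], [-2.6, -2.1], [0.4, -0.6], [-0.4, 0.8], [-4.3, -0.3]]
tab [ 0.4794 -0.0767  0.0818] [-0.1063  0.0967]
plate [0.5036 0.0911 0.038 ] [0.0587 0.0578]
plate [ 0.5162 -0.0356  0.038 ] [-0.0686  0.0565]
plate [ 0.4298 -0.0425  0.038 ] [-0.0678  0.1431]
plate [0.4168 0.0823 0.038 ] [0.0576 0.1451]
V [0.462  0.0676 0.062 ] [0.039  0.1013]
V [ 0.4721 -0.0199  0.062 ] [-0.0491  0.099 ]
t 9.2 F [ 1.133 -0.237 -1.776] w 0.0212018632464919 pos [ 0.495 -0.31   0.277] q [-0.634  0.382  1.821 -0.003  0.942 -1.535]
total mm [   0.692   -0.34  -100.126] deg [-0.025 -0.233  0.263] rows min 3.3375279932919613 0.05267325040245814
per row of 5 : [ 0.005 -0.002 -0.668 -0.001 -0.009  0.011]
0.64 [218.6, 345.5] 194 243 317 368
((218.00003051757812, 342.0000305175781), (65.05381774902344, 14.142135620117188), 45.0)
0.56 [317.6, 301.2] 272 350 288 319
((310.85296630859375, 303.5882568359375), (79.06661224365234, 14.309600830078125), 14.03624439239502)
```

The tube lifted. Next: the tube's lengthwise offset in the hand from this picture, then the move over the nest.

```bash
cat >> go.py <<'E'
E
python3 - <<'E'
from go import *
m=[m for m in models.masks_of("side","tube") if m["position"][0]>260][0]
ys,xs=np.nonzero(m["mask"]); P=np.c_[xs,ys].astype(float)
s=sensors.sense(); Rm=R.from_quat(s["eef_rot"]).as_matrix(); gp=s["ee_pos"]+.155*Rm[:,2]; ax=Rm[:,0]; print("ax",ax,"gp",gp)
for dz in(.008,.013):
  c=gp-[0,0,dz]; e=proj("side",np.array([c-.065*ax,c,c+.065*ax])); u=(e[2]-e[0])/np.linalg.norm(e[2]-e[0]); n=np.array([-u[1],u[0]])
  q=P@u; print(e.round(1).tolist(),"pred",e@u,"seen",np.percentile(q,[0.3,99.7]),"perp pred",e[1]@n,"seen",np.percentile(P@n,[1,99]))
N=np.array((.467,.024,.069)); plan(N+[0,0,.07],down(5.4),15)
E
```

```text
ax [-0.785  0.619 -0.005] gp [ 0.497 -0.312  0.125]
[[350.3, 310.6], [312.2, 301.1], [275.9, 292.0]] pred [-415.113 -375.896 -338.448] seen [-414.466 -336.012] perp pred -216.4278929675387 seen [-226.089 -212.122]
[[350.2, 312.9], [312.3, 303.3], [276.0, 294.2]] pred [-415.858 -376.764 -339.428] seen [-414.751 -336.298] perp pred -218.11069967949854 seen [-225.562 -211.638]
t 9.35 F [-0.13  -0.117 -1.387] w 0.0213693375319347 pos [ 0.496 -0.311  0.28 ] q [-0.634  0.38   1.817 -0.003  0.939 -1.535]
total mm [-29.468 335.345  14.182] deg [  0.32    0.049 -46.339] rows min 11.178151308332774 9.26770806135045
per row of 15 : [-0.065  0.745  0.032  0.004  0.001 -0.618]
```

Emit:
jog_arm:
  increments: [-0.065, 0.74, 0.03, 0, 0, -0.62, -0.065, 0.74, 0.03, 0, 0, -0.62, -0.065, 0.74, 0.03, 0, 0, -0.62, -0.065, 0.74, 0.03, 0, 0, -0.62, -0.065, 0.74, 0.03, 0, 0, -0.62]

```text
time: 9.77
ee_pos: [0.4844, -0.1982, 0.2793]
eef_rot: [0.454, 0.891, -0.001, -0.003]
wrist_force: [0.6, -0.2, -1.2]
width: 0.0215
finger_force: 59.0
```

Emit:
jog_arm:
  increments: [-0.065, 0.74, 0.03, 0, 0, -0.62, -0.065, 0.74, 0.03, 0, 0, -0.62, -0.065, 0.74, 0.03, 0, 0, -0.62, -0.065, 0.74, 0.03, 0, 0, -0.62, -0.065, 0.74, 0.03, 0, 0, -0.62]

```text
time: 10.18
ee_pos: [0.4746, -0.0872, 0.2839]
eef_rot: [0.569, 0.822, -0.001, -0.003]
wrist_force: [0.2, 0.0, -2.0]
width: 0.0218
finger_force: 59.0
```

Emit:
jog_arm:
  increments: [-0.065, 0.74, 0.03, 0, 0, -0.62, -0.065, 0.74, 0.03, 0, 0, -0.62, -0.065, 0.74, 0.03, 0, 0, -0.62, -0.065, 0.74, 0.03, 0, 0, -0.62, -0.065, 0.74, 0.03, 0, 0, -0.62]

```text
time: 10.6
ee_pos: [0.4648, 0.0235, 0.2885]
eef_rot: [0.675, 0.738, -0.001, -0.003]
wrist_force: [0.3, 0.8, -1.9]
width: 0.0214
finger_force: 59.0
```

```bash
python3 - <<'E'
from go import *
plan((.467,.021,.085),down(5.4),5)
b=save("side","s5.png"); cv2.imwrite("pics/c6.png",cv2.resize(b[120:300,180:420][:,:,::-1],(800,600),interpolation=cv2.INTER_CUBIC))
N=np.array((.467,.024,.069)); print((proj("side",[N,N+.065*bx,N-.065*bx])-[180,120])*3.333)
E
```

```text
t 10.6 F [ 0.289  0.802 -1.935] w 0.02142151745425687 pos [0.465 0.024 0.289] q [-0.043  0.159  2.088  0.002  0.901 -0.133]
total mm [  2.186  -2.529 -48.526] deg [-0.09  -0.313  0.32 ] rows min 1.61754651589186 0.06399264311648466
per row of 5 : [ 0.015 -0.017 -0.324 -0.004 -0.013  0.013]
[[244.085 331.147]
 [215.739 282.008]
 [274.975 384.695]]
```

View pics/c6.png

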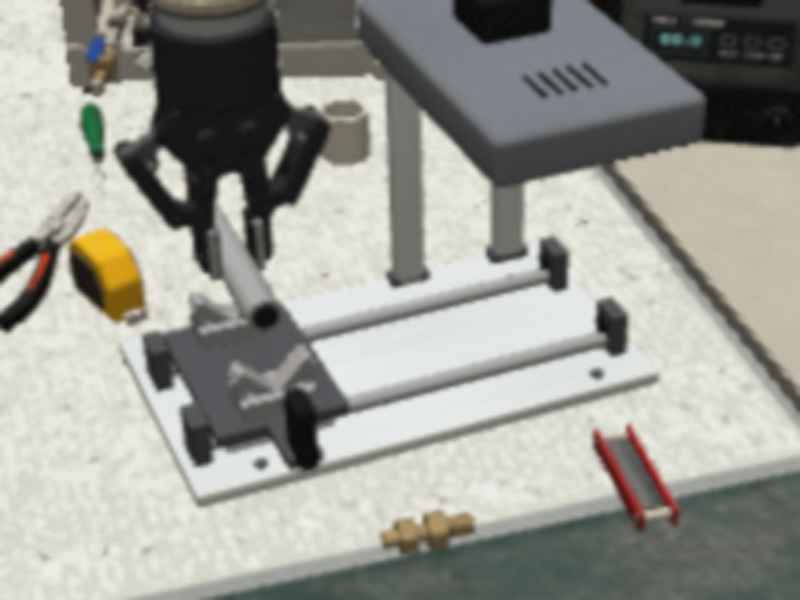

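The crop shows the tube held over the V-blocks, with its near end at (264,314), parallel to the grooves' axis. The near V is at (270,372), where the nest estimate puts it. Lowering.

Emit:
jog_arm:
  increments: [0.015, -0.017, -0.45, 0, 0, 0.013, 0.015, -0.017, -0.45, 0, 0, 0.013, 0.015, -0.017, -0.4, 0, 0, 0.013, 0.015, -0.017, -0.2, 0, 0, 0.013, 0.015, -0.017, -0.1, 0, 0, 0.013]

```text
time: 11.07
ee_pos: [0.4682, 0.0199, 0.2407]
eef_rot: [0.672, 0.741, -0.001, -0.002]
wrist_force: [0.8, 0.1, 1.6]
width: 0.0215
finger_force: 59.2
```

Emit:
jog_arm:
  increments: [0, 0, -0.03, 0, 0, 0, 0, 0, -0.03, 0, 0, 0, 0, 0, -0.03, 0, 0, 0, 0, 0, 0, 0, 0, 0, 0, 0, 0, 0, 0, 0]

```text
time: 11.48
ee_pos: [0.4689, 0.0197, 0.2397]
eef_rot: [0.672, 0.741, 0.0, -0.0]
wrist_force: [1.6, 0.3, -0.2]
width: 0.0213
finger_force: 59.4
```

Emit:
jog_arm:
  increments: [0, 0, -0.04, 0, 0, 0, 0, 0, -0.04, 0, 0, 0, 0, 0, -0.02, 0, 0, 0, 0, 0, 0, 0, 0, 0, 0, 0, 0, 0, 0, 0]

```text
time: 11.9
ee_pos: [0.4699, 0.0198, 0.2381]
eef_rot: [0.672, 0.741, 0.001, 0.0]
wrist_force: [0.3, -0.4, 10.1]
width: 0.0215
finger_force: 60.6
```

Seated: 10 N upward and self-centring. Releasing and rising.

Emit:
jog_arm:
  increments: [0, 0, 0, 0, 0, 0, 0, 0, 0, 0, 0, 0, 0, 0, 0, 0, 0, 0, 0, 0, 0, 0, 0, 0, 0, 0, 0, 0, 0, 0]
  grip: 1

```text
time: 12.32
ee_pos: [0.4678, 0.0199, 0.2355]
eef_rot: [0.672, 0.741, -0.001, -0.002]
wrist_force: [-0.1, 0.1, -0.3]
width: 0.0806
finger_force: 0.0
```

Emit:
jog_arm:
  increments: [0, 0, 0.3, 0, 0, 0, 0, 0, 0.7, 0, 0, 0, 0, 0, 0.9, 0, 0, 0, 0, 0, 0.9, 0, 0, 0, 0, 0, 0.9, 0, 0, 0]

```text
time: 12.73
ee_pos: [0.468, 0.0199, 0.3485]
eef_rot: [0.672, 0.741, -0.0, -0.002]
wrist_force: [0.7, 0.3, 0.5]
width: 0.0849
finger_force: 0.0
```

```bash
python3 - <<'E'
from go import *
plan((.4775,-.0745,.058),RT,15,.12)
b=save("side","s6.png"); cv2.imwrite("pics/c7.png",cv2.resize(b[150:270,200:360][:,:,::-1],(800,600),interpolation=cv2.INTER_CUBIC))
E
```

```text
t 12.7333 F [0.706 0.329 0.53 ] w 0.08492057003443083 pos [0.468 0.02  0.348] q [-0.051  0.072  2.041  0.002  1.032 -0.149]
total mm [  25.112 -270.493  -79.808] deg [39.741  3.537 -0.541] rows min 9.016433323583385 7.948107345275185
per row of 15 : [ 0.056 -0.601 -0.177  0.53   0.047 -0.007]
```

View pics/c7.png

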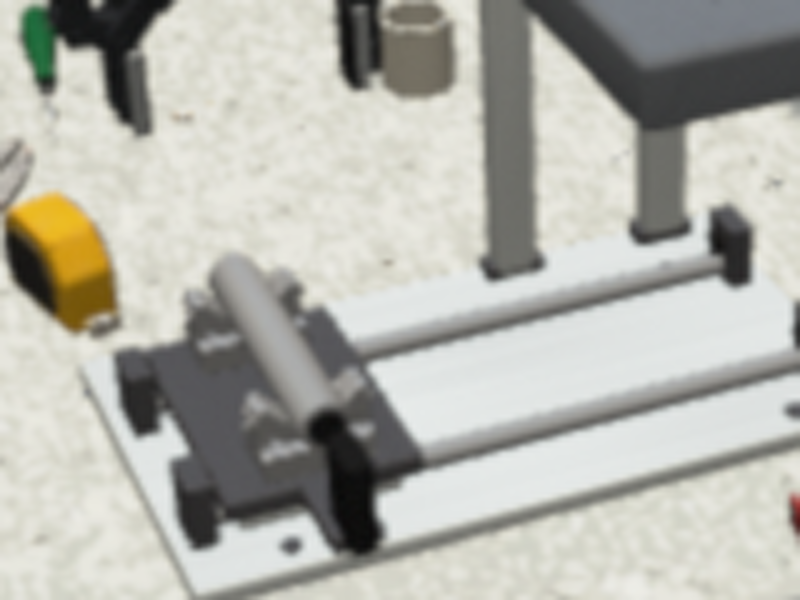

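The crop shows the tube lying in both V-blocks, roughly evenly overhanging (ends at (235,270) and (325,422)), with nothing touching it. Moving to the tab.

Emit:
jog_arm:
  increments: [0.055, -0.6, -0.18, 0.53, 0.047, 0, 0.055, -0.6, -0.18, 0.53, 0.047, 0, 0.055, -0.6, -0.18, 0.53, 0.047, 0, 0.055, -0.6, -0.18, 0.53, 0.047, 0, 0.055, -0.6, -0.18, 0.53, 0.047, 0]

```text
time: 13.2
ee_pos: [0.4766, -0.0708, 0.3204]
eef_rot: [0.667, 0.736, 0.079, -0.087]
wrist_force: [0.5, -0.6, -0.9]
width: 0.0854
finger_force: 0.0
```

Emit:
jog_arm:
  increments: [0.055, -0.6, -0.18, 0.53, 0.047, 0, 0.055, -0.6, -0.18, 0.53, 0.047, 0, 0.055, -0.6, -0.18, 0.53, 0.047, 0, 0.055, -0.6, -0.18, 0.53, 0.047, 0, 0.055, -0.6, -0.18, 0.53, 0.047, 0]

```text
time: 13.62
ee_pos: [0.4848, -0.1611, 0.2932]
eef_rot: [0.653, 0.721, 0.157, -0.171]
wrist_force: [1.2, -0.1, 0.4]
width: 0.0852
finger_force: 0.0
```

Emit:
jog_arm:
  increments: [0.055, -0.6, -0.18, 0.53, 0.047, 0, 0.055, -0.6, -0.18, 0.53, 0.047, 0, 0.055, -0.6, -0.18, 0.53, 0.047, 0, 0.055, -0.6, -0.18, 0.53, 0.047, 0, 0.055, -0.6, -0.18, 0.53, 0.047, 0]

```text
time: 14.03
ee_pos: [0.4931, -0.2511, 0.2661]
eef_rot: [0.631, 0.696, 0.232, -0.253]
wrist_force: [0.0, 0.1, 0.6]
width: 0.0854
finger_force: 0.0
```

```bash
python3 - <<'E'
from go import *
plan((.477,-.077,.058),RT,5,0)
E
```

```text
t 14.0333 F [0.012 0.096 0.597] w 0.08543889555156015 pos [ 0.493 -0.251  0.266] q [-0.672  0.485  1.779  0.49   1.424 -0.981]
total mm [ -7.335  74.886 -89.367] deg [-0.133  0.241 -0.468] rows min 2.9788967442860295 0.09365925414040577
per row of 5 : [-0.049  0.499 -0.596 -0.005  0.01  -0.019]
```

Emit:
jog_arm:
  increments: [-0.05, 0.5, -0.6, 0, 0, -0.02, -0.05, 0.5, -0.6, 0, 0, -0.02, -0.05, 0.5, -0.6, 0, 0, -0.02, -0.05, 0.5, -0.6, 0, 0, -0.02, -0.05, 0.5, -0.6, 0, 0, -0.02]

```text
time: 14.45
ee_pos: [0.4856, -0.1748, 0.1756]
eef_rot: [0.634, 0.693, 0.232, -0.251]
wrist_force: [-0.1, -0.3, -0.3]
width: 0.0852
finger_force: 0.0
```

Emit:
jog_arm:
  increments: [0, 0, 0, 0, 0, 0, 0, 0, 0, 0, 0, 0, 0, 0, 0, 0, 0, 0, 0, 0, 0, 0, 0, 0, 0, 0, 0, 0, 0, 0]
  grip: -1

```text
time: 14.87
ee_pos: [0.4866, -0.1764, 0.1775]
eef_rot: [0.634, 0.694, 0.233, -0.249]
wrist_force: [-0.2, 0.6, -0.9]
width: 0.0254
finger_force: 0.0
```

Emit:
jog_arm:
  increments: [0, 0, 0, 0, 0, 0, 0, 0, 0, 0, 0, 0, 0, 0, 0, 0, 0, 0, 0, 0, 0, 0, 0, 0, 0, 0, 0, 0, 0, 0]

```text
time: 15.28
ee_pos: [0.4879, -0.1762, 0.1777]
eef_rot: [0.634, 0.694, 0.233, -0.248]
wrist_force: [7.4, 0.3, -0.8]
width: 0.0131
finger_force: 58.6
```

Emit:
jog_arm:
  increments: [0.3, 0.029, 0, 0, 0, 0, 0.5, 0.048, 0, 0, 0, 0, 0.6, 0.058, 0, 0, 0, 0, 0.7, 0.067, 0, 0, 0, 0, 0.7, 0.067, 0, 0, 0, 0]

```text
time: 15.7
ee_pos: [0.5695, -0.168, 0.1773]
eef_rot: [0.633, 0.695, 0.231, -0.252]
wrist_force: [-5.1, -4.0, 6.7]
width: 0.0131
finger_force: 58.6
```

Emit:
jog_arm:
  increments: [0.7, 0.067, 0, 0, 0, 0, 0.7, 0.067, 0, 0, 0, 0, 0.6, 0.058, 0, 0, 0, 0, 0.5, 0.048, 0, 0, 0, 0, 0.3, 0.029, 0, 0, 0, 0]

```text
time: 16.12
ee_pos: [0.6544, -0.1592, 0.1773]
eef_rot: [0.633, 0.695, 0.232, -0.252]
wrist_force: [-4.4, -1.5, 6.8]
width: 0.0131
finger_force: 59.9
```

Emit:
jog_arm:
  increments: [0.1, 0.01, 0, 0, 0, 0, 0.1, 0.01, 0, 0, 0, 0, 0.1, 0.01, 0, 0, 0, 0, 0.1, 0.01, 0, 0, 0, 0, 0.0, 0.0, 0, 0, 0, 0]

```text
time: 16.53
ee_pos: [0.6656, -0.1581, 0.1773]
eef_rot: [0.633, 0.694, 0.232, -0.251]
wrist_force: [-0.7, -0.0, 5.7]
width: 0.0134
finger_force: 59.6
```

Emit:
jog_arm:
  increments: [0.1, 0.01, 0, 0, 0, 0, 0.1, 0.01, 0, 0, 0, 0, 0.08, 0.008, 0, 0, 0, 0, 0.0, 0.0, 0, 0, 0, 0, 0.0, 0.0, 0, 0, 0, 0]

```text
time: 16.95
ee_pos: [0.6738, -0.1572, 0.1773]
eef_rot: [0.633, 0.694, 0.232, -0.252]
wrist_force: [-1.6, -0.6, 4.7]
width: 0.0131
finger_force: 59.6
```

Emit:
jog_arm:
  increments: [0.05, 0.005, 0, 0, 0, 0, 0.05, 0.005, 0, 0, 0, 0, 0, 0, 0, 0, 0, 0, 0.0, 0.0, 0, 0, 0, 0, 0.0, 0.0, 0, 0, 0, 0]

```text
time: 17.37
ee_pos: [0.6766, -0.1569, 0.1773]
eef_rot: [0.633, 0.694, 0.232, -0.252]
wrist_force: [-2.0, -0.7, 4.6]
width: 0.0131
finger_force: 59.6
```

Emit:
jog_arm:
  increments: [0.06, 0.006, 0, 0, 0, 0, 0.06, 0.006, 0, 0, 0, 0, 0.03, 0.003, 0, 0, 0, 0, 0.0, 0.0, 0, 0, 0, 0, 0.0, 0.0, 0, 0, 0, 0]

```text
time: 17.78
ee_pos: [0.6791, -0.1569, 0.177]
eef_rot: [0.633, 0.694, 0.231, -0.254]
wrist_force: [-11.0, -3.4, 9.3]
width: 0.013
finger_force: 60.1
```

Emit:
jog_arm:
  increments: [0.05, 0.005, 0, 0, 0, 0, 0.05, 0.005, 0, 0, 0, 0, 0, 0, 0, 0, 0, 0, 0.0, 0.0, 0, 0, 0, 0, 0.0, 0.0, 0, 0, 0, 0]

```text
time: 18.2
ee_pos: [0.6802, -0.157, 0.1768]
eef_rot: [0.632, 0.695, 0.229, -0.257]
wrist_force: [-18.5, -5.2, 13.3]
width: 0.013
finger_force: 60.8
```

Against the inner stop: the reaction is rising and motion has stalled. Releasing and retracting.

Emit:
jog_arm:
  increments: [0, 0, 0, 0, 0, 0, 0, 0, 0, 0, 0, 0, 0, 0, 0, 0, 0, 0, 0, 0, 0, 0, 0, 0, 0, 0, 0, 0, 0, 0]
  grip: 1

```text
time: 18.62
ee_pos: [0.6848, -0.1558, 0.176]
eef_rot: [0.634, 0.693, 0.233, -0.251]
wrist_force: [-0.6, -0.3, 0.1]
width: 0.0729
finger_force: 0.0
```

Emit:
jog_arm:
  increments: [0.05, -0.45, 0.54, 0, 0, 0, 0.05, -0.6, 0.72, 0, 0, 0, 0.05, -0.6, 0.72, 0, 0, 0, 0.05, -0.6, 0.72, 0, 0, 0, 0.05, -0.6, 0.72, 0, 0, 0]

```text
time: 19.03
ee_pos: [0.6922, -0.2419, 0.2794]
eef_rot: [0.634, 0.693, 0.232, -0.251]
wrist_force: [0.9, -0.5, -0.5]
width: 0.0853
finger_force: 0.0
```

Emit:
jog_arm:
  increments: [-0.3, -0.6, 0.4, 0, 0, 0, -0.3, -0.6, 0.4, 0, 0, 0, -0.3, -0.6, 0.4, 0, 0, 0, -0.3, -0.6, 0.4, 0, 0, 0, -0.3, -0.6, 0.4, 0, 0, 0]

```text
time: 19.45
ee_pos: [0.6468, -0.332, 0.3391]
eef_rot: [0.634, 0.693, 0.232, -0.251]
wrist_force: [-0.4, -0.7, -0.3]
width: 0.0852
finger_force: 0.0
```

```bash
python3 - <<'E'
from go import *
b=save("side","s7.png"); a=save("top","t7.png"); cv2.imwrite("pics/c8.png",cv2.resize(b[100:295,230:490][:,:,::-1],(800,600),interpolation=cv2.INTER_CUBIC))
s=sensors.sense(); print(s["time"],s["ee_pos"],s["width"])
E
```

```text
19.55 [ 0.647 -0.335  0.341] 0.08533742621803629
```

View pics/c8.png

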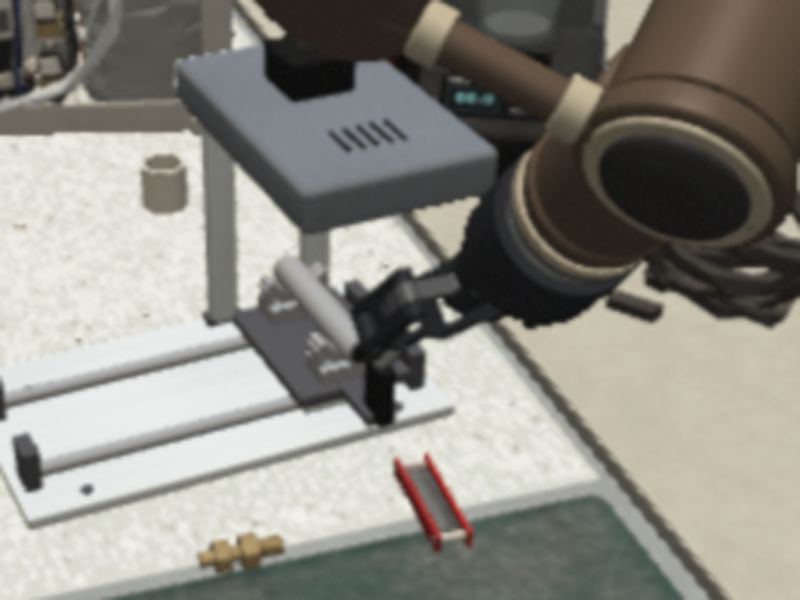

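The crop shows the tube still cradled under the hood (ends at (290,270) and (345,345)), the gripper clear, and the fitting and key set unmoved. I'll check the plate's near edge numerically, and hand in if it agrees.

```bash
python3 - <<'E'
from go import *
p=np.array([.5664,.0327])
ys=[]
for q in((308,404),(240,315)):
    w=onz("side",(230+q[0]*.325,100+q[1]*.325),.038); y=(w[:2]-p)@by[:2]; ys.append(y); print(w,(w[:2]-p)@bx[:2],y)
for n in("side",):
  for q in("union_4","hexkey_set","terminal_block"):
    print(q,[np.round(m["position"]) for m in models.masks_of(n,q)[:2]])
if abs(np.mean(ys)+.045)<.007: print("done",arm.job_done())
E
```

```text
[ 0.625 -0.029  0.038] -0.06711009282787157 -0.05299738926195543
[0.614 0.1   0.038] 0.06263779950226936 -0.053117061104093186
union_4 [array([305., 279.])]
hexkey_set [array([369., 263.])]
terminal_block [array([297., 384.])]
```

The near edge reads 197 mm from its loading position, against a nominal 190 mm. With the stalled push, that means it is on the inner stop, and the excess is measurement error. Handing in.

```bash
python3 -c "
from workcell import arm; print(arm.job_done())"
```

```text
the job is handed in; nothing more can be done
None
```

I pulled the carriage to its loading stop, laid the steel tube in both V-blocks and let go, then pushed the carriage in until it stalled against the inner stop. I handed the job in at about 20 s with the gripper clear; the fitting, key set and terminal block had not moved.

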